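# Flip the status tag of the examined sample

### The job

The sample in the blue-lidded cup has been examined: with a fingertip, push the flip tag in front of that cup up and over its hinge until it lies flat on the rack's deck with its green face up. Do it gently and do not pinch the tag; leave the other two tags as they are, do not disturb the cups or the bottle, and finish with the hand clear.

Things in the scene. Friction and masses are not known exactly. Their poses are not given: they have to be found in the camera images.
- rack: Pale blue rack for 3 cups, fixed; deck 150 (x) by 290 mm (y), top 60 mm up. Origin: on the bench under its centre; x runs from its front edge (robot and tag side) to its back, y left along the row, z up. Cup places at x 36, y 95, 0, -95 mm. Before each place, at the same y, a tag hinges on the front edge: axis along y at x -75, z 65 mm. Deck from x -70 to 0 mm is free for tags to land.
- tag_left (a joint): Hinge of the left (+y) tag: plate 64 mm wide along the hinge, 4 thick, reaching 60 from the axis, 30 g; one face orange, one green. 0 = level, out in front of the rack, orange up, 60 mm of free air below; pi/2 upright; pi = turned over, level on the deck, green up; stops at both ends. Stiff hinge (friction 0.025 N m): the tag stays where left and may start raised by 0.05 to 0.45 rad.
- tag_left_edge (a point): Middle of the free edge of the left (+y) tag, half-way through its thickness, 60 mm from the hinge axis.
- tag_mid (a joint): Hinge of the middle tag: plate 64 mm wide along the hinge, 4 thick, reaching 60 from the axis, 30 g; one face orange, one green. 0 = level, out in front of the rack, orange up, 60 mm of free air below; pi/2 upright; pi = turned over, level on the deck, green up; stops at both ends. Stiff hinge (friction 0.025 N m): the tag stays where left and may start raised by 0.05 to 0.45 rad.
- tag_mid_edge (a point): Middle of the free edge of the middle tag, half-way through its thickness, 60 mm from the hinge axis.
- tag_right (a joint): Hinge of the right (-y) tag: plate 64 mm wide along the hinge, 4 thick, reaching 60 from the axis, 30 g; one face orange, one green. 0 = level, out in front of the rack, orange up, 60 mm of free air below; pi/2 upright; pi = turned over, level on the deck, green up; stops at both ends. Stiff hinge (friction 0.025 N m): the tag stays where left and may start raised by 0.05 to 0.45 rad.
- tag_right_edge (a point): Middle of the free edge of the right (-y) tag, half-way through its thickness, 60 mm from the hinge axis.
- cup_blue_center (a point): Centre (38 mm above its foot) of the sample cup with the blue lid: closed off-white cup 76 mm tall, lid 66 mm across, standing loose in one of the rack's three places; its lid's top is 98 mm above the bench (38 mm above the deck).
- cup_b_center (a point): Centre (38 mm above its foot) of the sample cup with the white lid: closed off-white cup 76 mm tall, lid 66 mm across, standing loose in one of the rack's three places; its lid's top is 98 mm above the bench (38 mm above the deck).
- cup_c_center (a point): Centre (38 mm above its foot) of the sample cup with the white lid: closed off-white cup 76 mm tall, lid 66 mm across, standing loose in one of the rack's three places; its lid's top is 98 mm above the bench (38 mm above the deck).
- reagent: Loose amber reagent bottle with black cap, 60 mm across, 125 mm tall, standing on the bench beside the rack. Origin: centre of its underside.
There are look-alikes about, which are no part of the job. Of the things that look like the reagent, take the one that is farthest to the robot's left at the start. Leave any yellow look-alike of the part that bears cup_b_center alone.

How it is judged:
At the end, for the whole second after the job is handed in: The tag before the blue-lidded cup lies turned over on the deck, green up, within 0.1 rad of its far stop and at rest; the other tags' edges are within 12 mm of where they were; each cup stands within 10 mm of its start, upright; the bottle stands within 15 mm of its start (((y of cup_blue_center in the frame of rack above 0.05 m and value of joint tag_left above 3.04 rad and not (distance of tag_mid_edge from where it was at the start of the episode above 0.012 m) and not (distance of tag_right_edge from where it was at the start of the episode above 0.012 m)) or (y of cup_blue_center in the frame of rack between -0.05 and 0.05 m and value of joint tag_mid above 3.04 rad and not (distance of tag_left_edge from where it was at the start of the episode above 0.012 m) and not (distance of tag_right_edge from where it was at the start of the episode above 0.012 m)) or (y of cup_blue_center in the frame of rack below -0.05 m and value of joint tag_right above 3.04 rad and not (distance of tag_left_edge from where it was at the start of the episode above 0.012 m) and not (distance of tag_mid_edge from where it was at the start of the episode above 0.012 m))) and velocity of joint tag_left between -0.05 and 0.05 rad/s and velocity of joint tag_mid between -0.05 and 0.05 rad/s and velocity of joint tag_right between -0.05 and 0.05 rad/s and distance of each of cup_blue_center, cup_b_center, cup_c_center from where it was at the start of the episode below 0.01 m and angle between each of cup_blue_center, cup_b_center, cup_c_center, reagent's own z axis and vertical below 0.12 rad and distance of reagent from where it was at the start of the episode below 0.015 m); the robot touches nothing.
It fails at once if one of the other two tags was moved (its edge by more than 12 mm) ((y of cup_blue_center in the frame of rack above 0.05 m and distance of any of tag_mid_edge, tag_right_edge from where it was at the start of the episode above 0.012 m) or (y of cup_blue_center in the frame of rack between -0.05 and 0.05 m and distance of any of tag_left_edge, tag_right_edge from where it was at the start of the episode above 0.012 m) or (y of cup_blue_center in the frame of rack below -0.05 m and distance of any of tag_left_edge, tag_mid_edge from where it was at the start of the episode above 0.012 m)).
It fails at once if a cup was shifted, lifted or tipped (more than 10 mm or 0.2 rad) (distance of any of cup_blue_center, cup_b_center, cup_c_center from where it was at the start of the episode above 0.01 m or angle between any of cup_blue_center, cup_b_center, cup_c_center's own z axis and vertical above 0.2 rad).
It fails at once if the reagent bottle was shifted, lifted or tipped (distance of reagent from where it was at the start of the episode above 0.015 m or angle between reagent's own z axis and vertical above 0.2 rad).
It fails at once if the tag or rack was pinched or pushed hard (fingers on the rack and its tags over 25 N) (contact force between the fingers and rack above 25 N).
It also fails if it takes over 40 s, if anything falls off the work surface, if the arm or the gripper's body presses on something with over 40 N, if the wrist force passes 120 N, or if a joint passes its speed limit or range.

### The arm

A 7-joint arm with a two-finger parallel gripper is mounted at the origin on the work surface. World frame = base frame: x ahead of the robot, y to its left, z up, the work surface at z = 0. Lengths are in m, angles in rad, forces in N, time in s.
With the tool pointing down it reaches from about 0.4 to 0.875 m from the base axis. Payload 19.3 kg.
Tool frame: the origin (TCP) lies at the very end of the fingers, on their centre line; the grasp point (between the pads) lies bot.grasp_offset behind it (bot.grasp_offset is the distance from the TCP to the grasp point, in m); z points along the fingers, y is the direction in which the jaws open and shut (so a half turn about z gives the same grasp; the last joint's range is limited). The gripper opens to 85 mm and grips with 20 to 120 N. Pads are 22 mm wide; open, the fingers measure 114 mm over their backs; the gripper's body (76 mm by 85 mm) begins 54 mm behind the grasp point. The pads swing forward as they close: fully open they stand 13 mm farther back than shut.
Start: joints at [-1.376, 0.521, -0.036, 1.599, 0.021, 1.021, -0.113], TCP at [0.164, 0.603, 0.231] pointing down, gripper open.
Joint ranges: [-2.91, 2.91], [-0.3, 2.13], [-1.5, 1.42], [0.17, 2.43], [-1.26, 4.41], [0.16, 1.93], [-2.52, 2.52]. Speed limits (rad/s): [1.89, 1.89, 2.39, 2.39, 3.01, 3.01, 3.01].

### API

Orientations are given as [roll, pitch, yaw] about the fixed x, y, z axes, in that order (R = Rz(yaw) Ry(pitch) Rx(roll)).
In Python, from workcell import bot gives the robot as it stands. The module is installed in compiled form; this text tells all that it offers.
- The arm moves only by the shell command python3 -m handwheel 'ROWS' [OPENING] [FORCE]. ROWS is JSON, a list of rows, each a list of 6 numbers: the shift along the tool's x, y, z as a fraction of full scale, then the turn, a rotation vector about the tool's x, y, z as a fraction of full scale. In form: [[x, y, z, rx, ry, rz], ...]. A call has 1 to 8 rows; each row shifts and turns the commanded pose from where the row before left it, along the tool's axes as they then stand; what a row does not reach is not made up. Full scale, the value 1, is 0.025 m for a shift and 360 degrees for a turn. A row lasts 1/8 s, in which the tool goes at most 62.5 mm and 10.7 degrees, less where a joint would pass 70% of its speed; a pose out of reach is approached as far as the arm can. A call with a number of a shift or a turn outside -1 to 1 is refused whole. A call with a gripper value outside its range is refused whole. OPENING is the closure, from -1 (fully open) to 1 (shut), set as the call begins (- or left out, the last holds). The fingers move at their own pace and stop on an object; FORCE is the grip in N (left out, the last holds). Time passes only in rows, so rows that do not move let the fingers close. It gives the time, the measured TCP pose, the force and the opening at its end, in the units of the state.
- bot.observe(): the state, without advancing time (a new reading comes with each control period).
- bot.grab_frame(name): name is "scene" or "top" or "wrist"; returns a dict with "pixels" (400x640x3 uint8, blue, green, red), "vertical_fov" (degrees; the focal length in pixels is half the picture's height over the tangent of half this angle, whatever the lens; pixels are square), "cx", "cy" (the principal point, pixels), "D" ([k1, k2, p1, p2, k3] as OpenCV has them; the pictures are not rectified), "R" (3x3) and "t" (3): a world point X has camera coordinates R X + t. Camera axes: x right, y down, z forward; pixel columns grow to the right and rows downward; lengths in m; the calibration is good to about 2 mm. A picture is of the moment at which its call begins. There is no depth.
- bot.job_done(): hands the job in, once; it reports no verdict.
Trained networks look in a picture, given as the dict that the camera call returned (one of the last four; its "shot" number tells which), for a name from the list of things; names that differ only in an ending like _2 or _b are one class to them, and where a whole thing is asked for, a point or a joint stands for the part that bears it (a point fixed in the world has none). Each returns a list of dicts, best first, with "score" (0 to 1); they miss things now and then, are a little off and sometimes report something else, mostly with a low value. They report only what shows in the picture. A call takes as long as a camera call. They do not tell look-alikes from the thing itself.
- bot.trace(picture, thing): "region" (400x640 bool, what is visible of it) and "point" ([column, row] in pixels, amid what is visible of it).
The state is a dict: "clock": time; "qpos": joint angles; "qd": joint speeds; "joint_efforts": joint torques, N m; "position": TCP position; "tool_rot": TCP orientation; "force": force on the tool from outside, world axes, zero at the start; "moment": the same for the moment, N m; "grip_width": finger opening in m.
Only numpy, scipy, OpenCV 4.12 (cv2) and the standard library are available. Lean on these libraries where they do the work, as an engineer would, in place of code of your own. Each camera call takes 0.05 s, during which the arm holds its last target.

## Working session

There is one attempt and no reset: what is moved stays moved. The work goes in short steps, Python scripts to look and compute and a shell command to move; the robot and the scene stay as the last step left them, time stands still between calls to the robot, and variables do not carry over. Pictures are saved under pics/ and viewed, and the job is handed in when it is done.

```bash
mkdir -p pics; ls
python3 - <<'E'
from workcell import bot
import cv2,pickle
s=bot.observe(); print(s); print(bot.grasp_offset)
F={}
for n in("scene","top"):
    f=bot.grab_frame(n);F[n]=f;cv2.imwrite(f"pics/{n}0.png",f["pixels"])
    print(n,f["R"],f["t"],f["vertical_fov"],f["cx"],f["cy"],f["D"])
    for th in("rack","cup_blue_center","cup_b_center","reagent","tag_left"):
        for r in bot.trace(f,th): print(th,r["score"],r["point"],r["region"].sum())
pickle.dump(F,open("f0.pkl","wb"))
E
```

```text
pics
{'clock': 0.0, 'qpos': array([-1.37619568,  0.52205639, -0.03630916,  1.59999705,  0.0212124 ,
        1.02110083, -0.11279569]), 'qd': array([-0.00075252, -0.00090562, -0.00031759,  0.00160727, -0.00100594,
        0.00026744,  0.00102707]), 'joint_efforts': array([ 2.69794953e-03, -9.27134228e+01,  1.98129728e+00, -3.69925046e+01,
        1.79754454e-02,  8.52002209e-03, -2.98906696e-05]), 'position': array([0.16353401, 0.60287574, 0.23070346]), 'tool_rot': array([-3.14042086e+00,  1.03525362e-04,  2.87677687e+00]), 'force': array([-0.22561877, -0.348894  ,  0.07855534]), 'moment': array([-0.01979456,  0.01808164,  0.02111589]), 'grip_width': 0.08539152283720326}
0.0187
scene [[-0.75667707  0.65362897  0.01445625]
 [ 0.50944665  0.60333362 -0.61355738]
 [-0.40976082 -0.45690011 -0.7895178 ]] [ 0.58569629 -0.17129631  1.29373648] 57.632352054805644 316.93791329618165 195.43257254619164 [-0.01836071  0.          0.          0.          0.        ]
rack 0.95 [369.6, 247.6] 6033
cup_blue_center 0.71 [343.6, 250.0] 575
cup_b_center 0.85 [362.9, 277.9] 688
cup_b_center 0.81 [399.3, 336.1] 876
reagent 0.9 [262.3, 144.7] 526
reagent 0.86 [245.8, 121.7] 481
reagent 0.68 [385.5, 226.6] 515
tag_left 0.77 [407.0, 253.7] 618
top [[ 0.00148653 -0.99999103  0.00396673]
 [-0.98464129 -0.00215621 -0.17457631]
 [ 0.1745833  -0.00364629 -0.98463566]] [-0.16362691  0.6077052   1.4958574 ] 44.81271836868256 323.1682396485499 197.53209401010528 [-0.07887081  0.          0.          0.          0.        ]
cup_blue_center 0.6 [423.8, 200.7] 337
cup_b_center 0.8 [244.1, 165.0] 373
cup_b_center 0.71 [196.5, 156.6] 389
cup_b_center 0.33 [269.6, 170.4] 377
reagent 0.8 [458.4, 199.5] 386
reagent 0.65 [422.1, 202.5] 351
tag_left 0.9 [233.5, 206.8] 354
```

View pics/scene0.png

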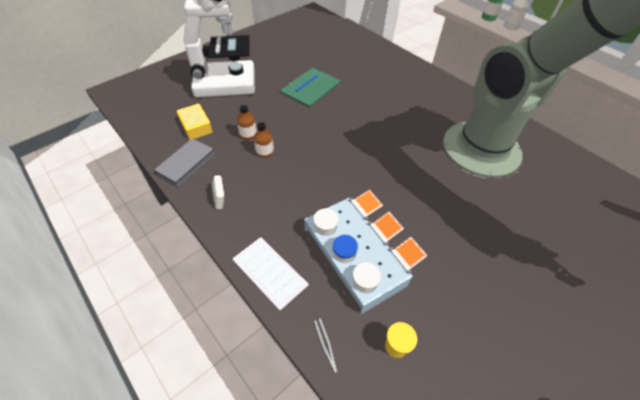

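View pics/top0.png

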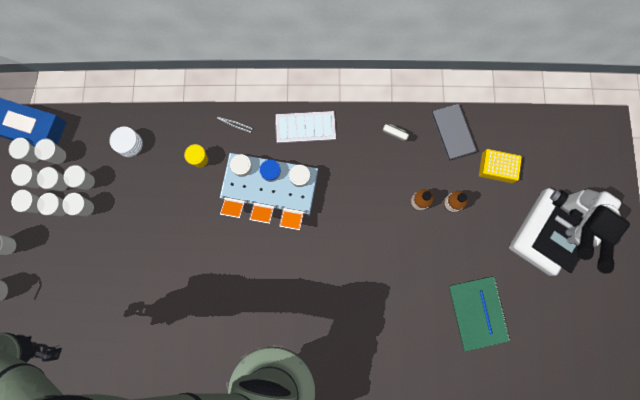

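Run:
```python
import cv2,pickle
F=pickle.load(open("f0.pkl","rb"))
p=F["scene"]["pixels"]; cv2.imwrite("pics/sc.png",cv2.resize(p[190:390,300:520],None,fx=3,fy=3,interpolation=cv2.INTER_CUBIC)[:600])
p=F["top"]["pixels"]; cv2.imwrite("pics/tc.png",cv2.resize(p[130:240,165:325],None,fx=5,fy=5,interpolation=cv2.INTER_CUBIC))
```

```text
(no output)
```

View pics/sc.png

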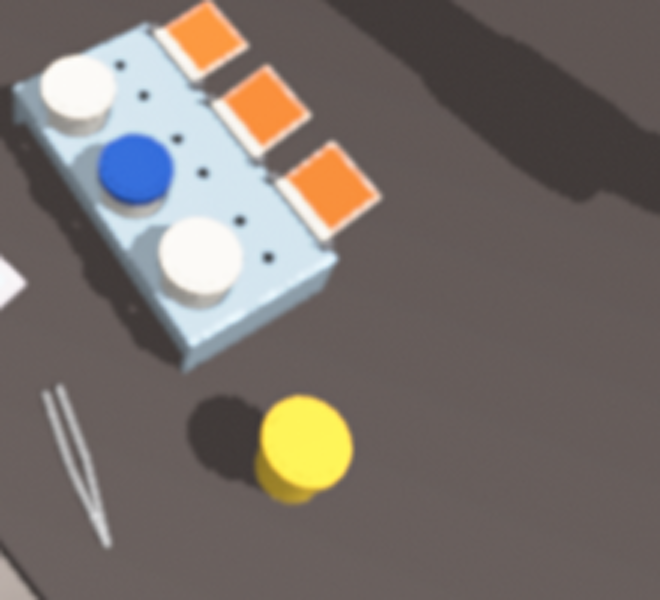

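View pics/tc.png

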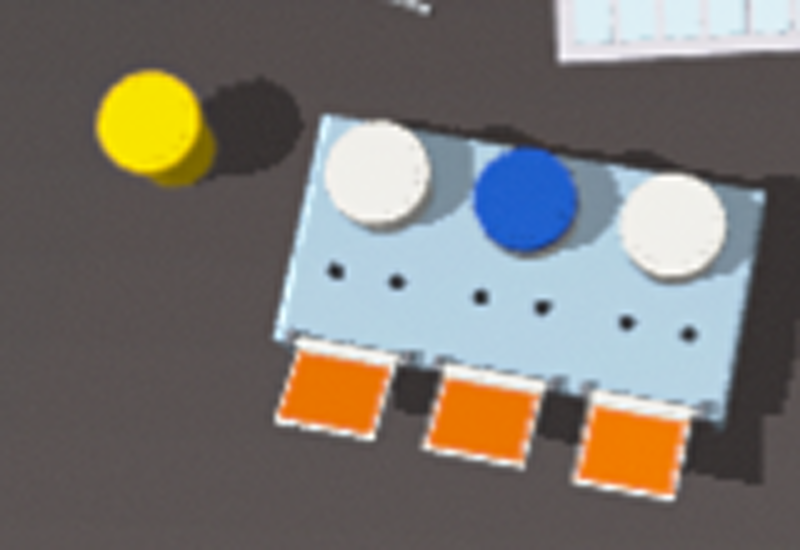

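Top view: blue lid at (270,170) stands between white lids at (240,164) and (299,175), so it is the middle cup and its tag is tag_mid, orange, at (262,213). The yellow look-alike is at (196,155). The two bottles at (422,202) and (458,199) are far from the rack. In top, left is left, so the job's bottle is the (422,202) one, and neither is near my path.

Next I fit the rack pose and the tag angles.

```bash
cat > h.py <<'E'
import numpy as np,cv2
def proj(f,X):
    X=np.atleast_2d(np.array(X,float)); fl=200/np.tan(np.radians(f["vertical_fov"]/2))
    K=np.array([[fl,0,f["cx"]],[0,fl,f["cy"]],[0,0,1.]])
    return cv2.projectPoints(X,cv2.Rodrigues(np.array(f["R"]))[0],np.array(f["t"],float),K,np.array(f["D"],float))[0][:,0]
def w(p,X):
    X=np.atleast_2d(np.array(X,float));c,s=np.cos(p[2]),np.sin(p[2])
    return np.c_[p[0]+c*X[:,0]-s*X[:,1],p[1]+s*X[:,0]+c*X[:,1],X[:,2]]
E
python3 - <<'E'
from h import *
import pickle
from scipy.optimize import least_squares
F=pickle.load(open("f0.pkl","rb"))
lids=[[.036,.095,.098],[.036,0,.098],[.036,-.095,.098]]
cor=[[.075,.145,.06],[.075,-.145,.06],[-.075,.145,.06],[-.075,-.145,.06]]
obs={"top":[(240.4,164.5),(270,169.8),(299.4,175.2),(230,153),(318,168.4),(220,197.6),(309.4,214)],
"scene":[(366.7,275),(345,246),(326,218.3),(363.3,306.7),(305,219.3),(412.3,276.7),(349.3,198.3)]}
tag={"top":[(220.4,214.4),(240,217.6),(250,220),(270,223.4),(280,226.4),(300,229.4)],
"scene":[(427,255),(410.7,237.3),(403.3,229),(388.3,212),(382.3,204.3),(369.3,190)]}
def res(p):
    r=[]
    T=[]
    for i,y in enumerate((.095,0,-.095)):
        a=p[3+i]
        for d in(.032,-.032): T.append([-.075-.06*np.cos(a),y+d,.065+.06*np.sin(a)])
    for n in F:
        r.append(proj(F[n],w(p,lids+cor))-obs[n]); r.append(proj(F[n],w(p,T))-tag[n])
    return np.vstack(r).ravel()
s=least_squares(res,[.6,.1,0,.2,.2,.2],loss='soft_l1')
print(s.x,np.sqrt(np.mean(res(s.x)**2))); print(res(s.x).reshape(-1,2).round(1).tolist())
np.save("rack.npy",s.x)
E
```

```text
[ 0.65408949  0.01486985 -0.17652195  0.36710748  0.31678492  0.24914954] 0.9274128195425431
[[-0.5, -1.2], [-0.3, -1.7], [-0.7, -0.6], [-0.2, -1.9], [-1.3, -0.9], [-0.8, -1.0], [-1.2, -1.1], [-0.8, 0.2], [-0.5, -0.6], [-0.5, -0.5], [0.0, -0.3], [-0.6, 0.4], [-0.8, -0.5], [-1.2, -0.3], [-1.3, -0.4], [-0.9, -0.6], [-1.4, -0.1], [-1.5, -0.1], [-1.3, 0.1], [-1.4, -0.3], [-1.7, 0.2], [-1.2, 0.7], [-1.4, 0.5], [-1.3, 0.7], [-1.5, -0.0], [-1.2, 0.6]]
```

```bash
cat >> h.py <<'E'
from scipy.spatial.transform import Rotation as Ro
def go(bot,T,alpha,p=None):
    """rack-frame tip target (m), alpha deg below horizontal: shift in tool mm/25, turn as rotvec/360"""
    p=np.load("rack.npy") if p is None else p
    s=bot.observe(); R=Ro.from_euler("xyz",s["tool_rot"]); pos=np.array(s["position"])
    c=np.array([np.cos(p[2]),np.sin(p[2]),0]);l=np.array([-c[1],c[0],0]);u=np.array([0,0,1.])
    loc=np.array([(pos-[p[0],p[1],0])@c,(pos-[p[0],p[1],0])@l,pos[2]])
    a=np.radians(alpha); z=np.cos(a)*c-np.sin(a)*u; Rt=Ro.from_matrix(np.c_[np.cross(l,z),l,z])
    d=R.inv().apply(w(p,T)[0]-pos)
    zz=R.as_matrix()[:,2]
    print("rack tip mm",(loc*1e3).round(1),"alpha",np.degrees(np.arcsin(-zz[2])).round(1),"shift units",(d/.025).round(3),"turn deg",np.degrees((R.inv()*Rt).as_rotvec()).round(1),"force",np.array(s["force"]).round(2),"t",s["clock"],"w",s["grip_width"])
E
sed -i 's/x/x/' h.py
python3 - <<'E'
from h import *
import pickle
from scipy.optimize import least_squares
F=pickle.load(open("f0.pkl","rb"))
lids=[[.036,.095,.098],[.036,0,.098],[.036,-.095,.098]]
cor=[[.075,.145,.06],[.075,-.145,.06],[-.075,.145,.06],[-.075,-.145,.06]]
obs={"top":[(240.4,164.5),(270,169.8),(299.4,175.2),(230,153),(318,168.4),(220,197.6),(309.4,214)],
"scene":[(366.7,275),(345,246),(326,218.3),(363.3,306.7),(305,219.3),(412.3,276.7),(349.3,198.3)]}
tag={"top":[(220.4,214.4),(240,217.6),(250,220),(270,223.4),(280,226.4),(300,229.4)],
"scene":[(427,255),(410.7,237.3),(403.3,229),(388.3,212),(382.3,204.3),(369.3,190)]}
def res(p):
    T=[[-.075-.06*np.cos(p[3+i]),y+d,.065+.06*np.sin(p[3+i])] for i,y in enumerate((.095,0,-.095)) for d in(.032,-.032)]
    return np.vstack([proj(F[n],w(p,lids+cor+T))-np.array(obs[n]+tag[n])+(.45 if n=="top" else .35) for n in F]).ravel()
s=least_squares(res,[.6,.1,0,.2,.2,.2],loss='soft_l1')
print(s.x,np.sqrt(np.mean(res(s.x)**2)))
np.save("rack.npy",s.x)
from workcell import bot
go(bot,[-.21,0,.19],90)
E
```

```text
[ 0.65481841  0.01472076 -0.17661168  0.40713219  0.36384068  0.2892819 ] 0.6516621287870463
rack tip mm [-587.   493.   231.3] alpha 90.0 shift units [-16.759 -18.316   1.652] turn deg [-0.  -0.  -5.1] force [-0.36  0.18  0.06] t 0.6 w 0.08553820516345005
```

```bash
python3 -m handwheel '[[-0.9,-1,0,0,0,0],[-0.9,-1,0,0,0,0],[-0.9,-1,0,0,0,0],[-0.9,-1,0,0,0,0],[-0.9,-1,0,0,0,0],[-0.9,-1,0,0,0,0],[-0.9,-1,0,0,0,0],[-0.9,-1,0,0,0,0]]' 1 20
python3 -m handwheel '[[-0.9,-1,0,0,0,0],[-0.9,-1,0,0,0,0],[-0.9,-1,0,0,0,0],[-0.9,-1,0,0,0,0],[-0.9,-1,0,0,0,0],[-0.9,-1,0,0,0,0],[-0.9,-1,0,0,0,0],[-0.9,-1,0,0,0,0]]'
python3 -c "
from h import *
from workcell import bot
go(bot,[-.21,0,.19],90)"
```

```text
clock: 1.6
position: [0.2854, 0.3621, 0.2315]
tool_rot: [3.141, 0.0, 2.877]
force: [0.4, 0.4, -0.6]
grip_width: -0.0
clock: 2.6
position: [0.4068, 0.122, 0.2315]
tool_rot: [3.141, 0.0, 2.877]
force: [-0.1, -1.4, 0.6]
grip_width: -0.0001
rack tip mm [-263.    62.   231.5] alpha 90.0 shift units [-2.328 -2.285  1.66 ] turn deg [ 0.  0. -5.] force [-0.09 -1.39  0.56] t 2.6 w -6.251866528321384e-05
```

```bash
python3 -m handwheel '[[-0.78,-0.76,0.4,0,0,0],[-0.78,-0.76,0.4,0,0,0],[-0.78,-0.76,0.4,0,0,-0.014],[0,0,0,0,-0.025,0],[0,0,0,0,-0.025,0],[0,0,0,0,-0.025,0],[0,0,0,0,-0.025,0],[0,0,0,0,-0.025,0]]'
python3 -c "
from h import *
from workcell import bot
go(bot,[-.165,0,.06],45);go(bot,[-.138,0,.05],45);print(bot.observe()['qpos'])
import cv2
for n in('wrist','scene'):
  f=bot.grab_frame(n);cv2.imwrite(f'pics/{n}1.png',f['pixels'])"
```

```text
clock: 3.6
position: [0.4312, 0.033, 0.1814]
tool_rot: [-3.044, 0.369, 2.99]
force: [-0.2, -0.6, -0.7]
grip_width: -0.0
rack tip mm [-223.4  -21.3  181.4] alpha 68.2 shift units [-0.448  1.312  5.275] turn deg [ -4.7 -23.8   2.4] force [-0.24 -0.56 -0.7 ] t 3.6 w -7.448629389381886e-07
rack tip mm [-223.4  -21.3  181.4] alpha 68.2 shift units [-1.311  1.359  6.036] turn deg [ -4.7 -23.8   2.4] force [-0.24 -0.56 -0.7 ] t 3.6 w -7.448629389381886e-07
[-0.39018336  0.18842594 -0.0466017   2.38553219  0.77833037  0.42226707
  0.2716192 ]
```

View pics/wrist1.png

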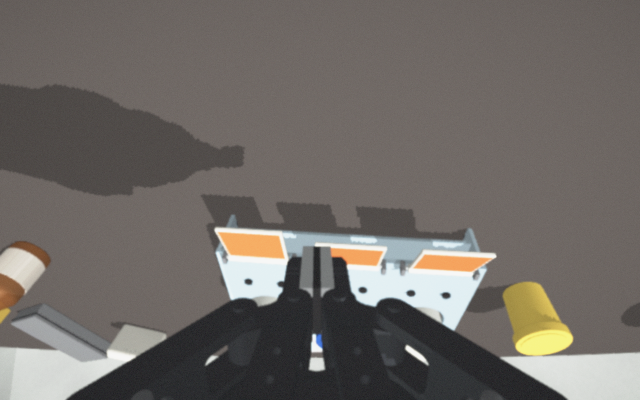

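View pics/scene1.png

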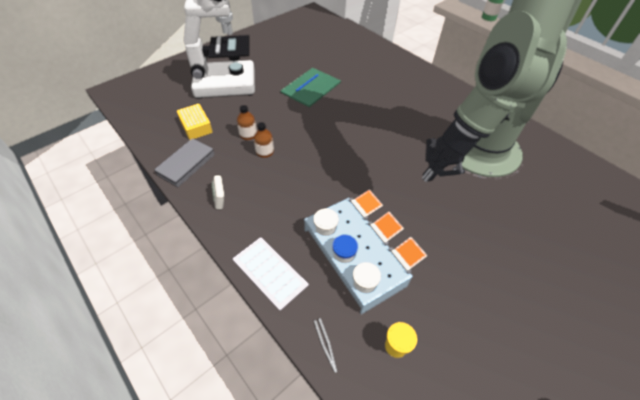

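```bash
python3 -c "
from h import *
from workcell import bot
go(bot,[-.17,0,.13],60)"
```

```text
rack tip mm [-223.7  -22.9  180.5] alpha 68.4 shift units [-1.3    1.124  2.563] turn deg [-5.  -9.   1.5] force [ 0.36 -0.98 -0.42] t 3.7 w -0.00013521695165308485
```

```bash
python3 -m handwheel '[[-0.32,0.28,0.64,0,0,0],[-0.32,0.28,0.64,0,0,0],[-0.32,0.28,0.64,0,0,0],[-0.32,0.28,0.64,0,0,0],[0,0,0,-0.014,-0.012,0.004],[0,0,0,0,-0.012,0],[0,0,0,0,0,0]]'
python3 -c "
from h import *
from workcell import bot
go(bot,[-.16,0,.06],60);print(bot.observe()['qpos'])"
```

```text
clock: 4.58
position: [0.4953, 0.0386, 0.1333]
tool_rot: [-3.068, 0.465, 2.98]
force: [-0.4, 0.7, -0.5]
grip_width: -0.0001
rack tip mm [-161.3   -4.5  133.3] alpha 63.1 shift units [1.267 0.374 2.624] turn deg [-3.8 -3.3  0.9] force [-0.36  0.72 -0.48] t 4.575 w -5.666564086504715e-05
[-0.50883546  0.38307728  0.13317037  2.36803045  1.45327107  0.25519428
 -0.40497544]
```

```bash
python3 -m handwheel '[[0.32,0.1,0.65,0,0,0],[0.32,0.1,0.65,0,0,0],[0.32,0.1,0.65,0,0,0],[0.32,0.1,0.65,0,0,0],[0,0,0,-0.005,-0.005,0],[0,0,0,-0.005,-0.005,0],[0,0,0,0,0,0]]'
python3 -c "
from h import *
from workcell import bot
go(bot,[-.138,0,.055],60);print(bot.observe()['qpos'])
import cv2
for n in('wrist','scene'):
  f=bot.grab_frame(n);p=f['pixels'];cv2.imwrite(f'pics/{n}2.png',p if n=='wrist' else cv2.resize(p[140:300,300:500],None,fx=3,fy=3))"
```

```text
clock: 5.45
position: [0.4964, 0.0412, 0.0584]
tool_rot: [-3.119, 0.516, 2.981]
force: [0.4, -1.0, -0.3]
grip_width: 0.0001
rack tip mm [-160.6   -1.8   58.4] alpha 60.4 shift units [-0.721  0.07   0.564] turn deg [-0.9 -0.5  0.8] force [ 0.37 -1.04 -0.33] t 5.45 w 0.00010097037714185116
[-0.08969822  0.59702925 -0.37043598  2.42648493  2.12720283  0.56240055
 -1.04112586]
```

View pics/wrist2.png

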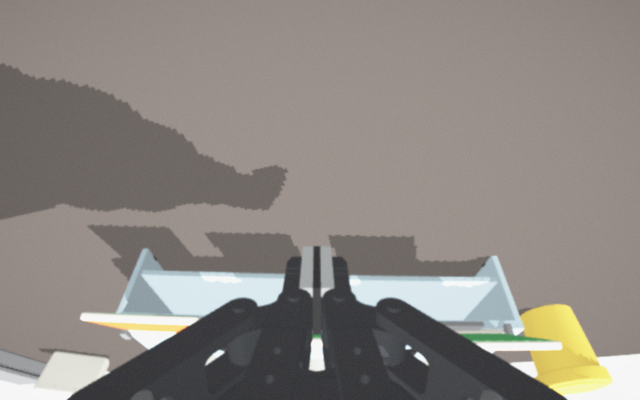

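View pics/scene2.png

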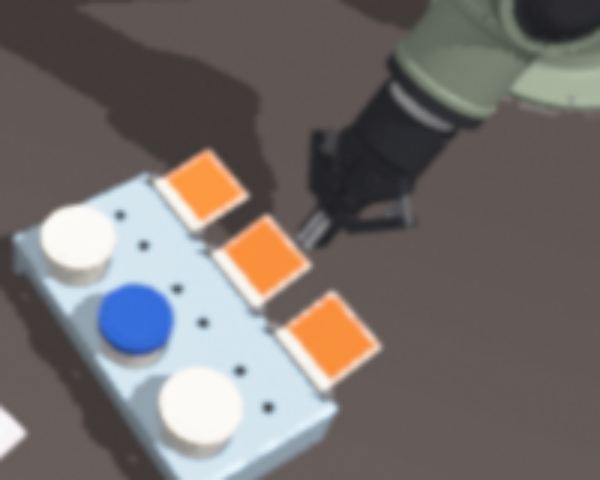

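```bash
python3 -m handwheel '[[-0.38,0.04,0.25,0,0,0],[-0.38,0.04,0.25,0,0,0],[-0.16,0,-0.12,0,0,0],[-0.16,0,-0.11,0,0,0],[0,0,0,0,0,0]]'
python3 -c "
from h import *
from workcell import bot
go(bot,[-.1243,0,.0835],60);print(bot.observe()['qpos'])
import cv2
for n in('wrist','scene'):
  f=bot.grab_frame(n);p=f['pixels'];cv2.imwrite(f'pics/{n}3.png',p if n=='wrist' else cv2.resize(p[140:300,300:500],None,fx=3,fy=3))"
```

```text
clock: 6.18
position: [0.5236, 0.0415, 0.0668]
tool_rot: [-3.122, 0.519, 2.984]
force: [0.4, 0.0, -0.6]
grip_width: 0.0001
rack tip mm [-133.9    3.3   66.8] alpha 60.3 shift units [-0.663 -0.149 -0.39 ] turn deg [-0.6 -0.3  0.9] force [ 0.45  0.01 -0.6 ] t 6.175 w 0.0001285029706108243
[-0.10441699  0.58253414 -0.3167806   2.36628653  2.0885374   0.49389807
 -0.96523427]
```

View pics/scene3.png

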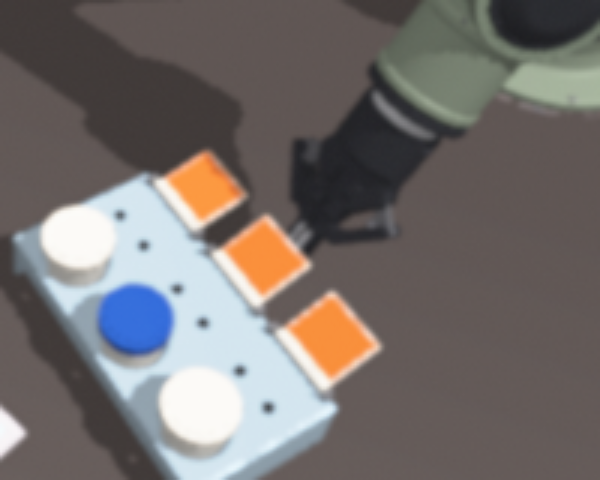

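```bash
python3 -m handwheel '[[-0.22,-0.04,-0.13,0,0,0],[-0.22,-0.04,-0.13,0,0,0],[-0.22,-0.04,-0.13,0,0,0],[-0.2,0,-0.05,0,0,0],[-0.2,0,-0.04,0,0,0],[-0.2,0,-0.04,0,0,0],[-0.2,0,-0.04,0,0,0]]'
python3 -c "
from h import *
from workcell import bot
go(bot,[-.0865,0,.1045],60)
import cv2
for n in('wrist','scene'):
  f=bot.grab_frame(n);p=f['pixels'];cv2.imwrite(f'pics/{n}4.png',p if n=='wrist' else cv2.resize(p[140:300,300:500],None,fx=3,fy=3))"
```

```text
clock: 7.15
position: [0.5477, 0.0348, 0.0967]
tool_rot: [-3.122, 0.518, 2.984]
force: [0.3, -0.1, -0.2]
grip_width: -0.0004
rack tip mm [-109.     1.    96.7] alpha 60.3 shift units [-0.936 -0.053  0.173] turn deg [-0.6 -0.3  0.9] force [ 0.31 -0.06 -0.19] t 7.15 w -0.0003646847101898231
```

View pics/scene4.png

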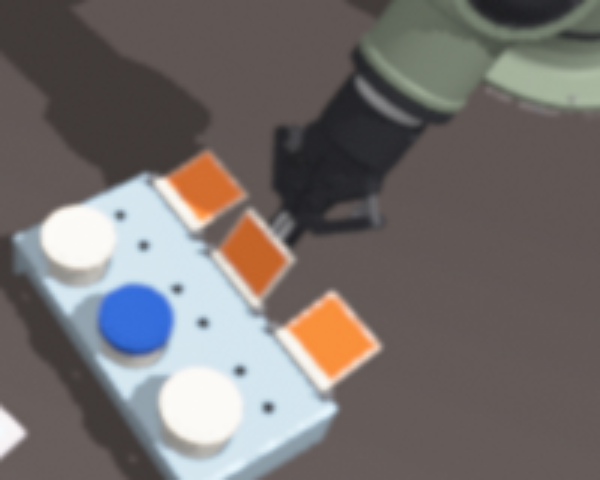

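View pics/wrist4.png

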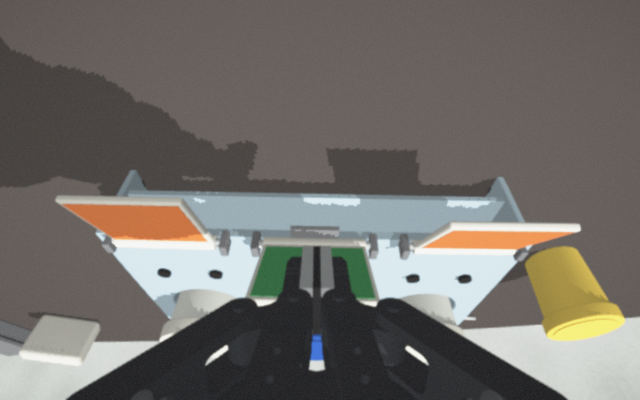

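```bash
cat > tagfit.py <<'E'
from h import *
from workcell import bot
p=np.load("rack.npy")
f=bot.grab_frame("wrist"); print("tcp px",proj(f,bot.observe()["position"]).round(0).tolist())
R=np.array(f["R"]);print("cam rack",((-R.T@f["t"])-[p[0],p[1],0]).round(3))
for th in range(30,181,15):
    a=np.radians(th); n=np.array([-np.sin(a),0,-np.cos(a)])*.002
    T=[np.array([-.075-r*np.cos(a),y,.065+r*np.sin(a)])+n for r,y in((.06,.032),(.06,-.032),(.005,.032),(.005,-.032))]
    print(th,proj(f,w(p,T)).round(0).astype(int).tolist())
s=bot.grab_frame("scene")
for th in range(30,181,15):
    a=np.radians(th); T=[np.array([-.075-.06*np.cos(a),y,.065+.06*np.sin(a)]) for y in(.032,-.032)]
    print("scene crop3",th,((proj(s,w(p,T))-[300,140]+.35)*3).round(0).astype(int).tolist())
E
python3 tagfit.py
```

```text
tcp px [[317.0, 263.0]]
cam rack [-0.247  0.045  0.178]
30 [[386, 236], [245, 234], [368, 243], [264, 241]]
45 [[386, 271], [244, 269], [368, 245], [264, 243]]
60 [[384, 303], [245, 301], [368, 247], [264, 245]]
75 [[381, 328], [248, 326], [368, 250], [264, 248]]
90 [[376, 344], [251, 341], [368, 252], [264, 250]]
105 [[372, 350], [256, 348], [367, 253], [264, 251]]
120 [[368, 348], [260, 345], [367, 254], [265, 252]]
135 [[364, 339], [265, 337], [367, 255], [265, 253]]
150 [[361, 326], [268, 324], [366, 255], [265, 253]]
165 [[359, 309], [271, 308], [366, 254], [266, 253]]
180 [[357, 291], [274, 289], [366, 253], [266, 251]]
scene crop3 30 [[307, 262], [263, 212]]
scene crop3 45 [[301, 259], [257, 208]]
scene crop3 60 [[292, 259], [248, 208]]
scene crop3 75 [[280, 263], [236, 210]]
scene crop3 90 [[266, 269], [222, 216]]
scene crop3 105 [[251, 278], [207, 225]]
scene crop3 120 [[236, 289], [193, 235]]
scene crop3 135 [[223, 302], [180, 247]]
scene crop3 150 [[212, 314], [170, 260]]
scene crop3 165 [[204, 325], [163, 271]]
scene crop3 180 [[200, 335], [159, 281]]
```

```bash
python3 -m handwheel '[[-0.23,-0.02,0.02,0,0,0],[-0.23,-0.02,0.03,0,0,0],[-0.24,-0.01,0.05,0,0,0],[-0.24,0,0.07,0,0,0],[-0.18,0,0.15,0,0,0],[-0.17,0,0.16,0,0,0],[-0.17,0,0.16,0,0,0],[-0.17,0,0.16,0,0,0]]'
python3 -c "
from h import *
from workcell import bot
go(bot,[-.040,0,.088],60)
import cv2
for n in('wrist','scene'):
  f=bot.grab_frame(n);p=f['pixels'];cv2.imwrite(f'pics/{n}5.png',p if n=='wrist' else cv2.resize(p[140:300,300:500],None,fx=3,fy=3))"; python3 tagfit.py | grep -v scene
```

```text
clock: 8.35
position: [0.5922, 0.026, 0.0991]
tool_rot: [-3.122, 0.518, 2.984]
force: [-0.7, -0.2, -0.3]
grip_width: -0.0002
rack tip mm [-63.6   0.1  99.1] alpha 60.3 shift units [-0.601 -0.005  0.853] turn deg [-0.6 -0.3  0.9] force [-0.72 -0.23 -0.26] t 8.35 w -0.000235524835204009
tcp px [[317.0, 263.0]]
cam rack [-0.203  0.036  0.18 ]
30 [[409, 159], [229, 156], [380, 191], [257, 189]]
45 [[410, 203], [227, 200], [380, 194], [257, 191]]
60 [[407, 246], [229, 242], [380, 196], [257, 194]]
75 [[401, 281], [233, 278], [380, 199], [257, 197]]
90 [[395, 304], [239, 301], [380, 202], [257, 199]]
105 [[388, 315], [245, 312], [380, 204], [257, 202]]
120 [[381, 315], [252, 313], [379, 206], [257, 203]]
135 [[376, 308], [257, 305], [379, 207], [258, 204]]
150 [[371, 295], [262, 292], [378, 207], [258, 205]]
165 [[368, 278], [266, 276], [378, 207], [259, 205]]
180 [[365, 258], [269, 256], [377, 206], [259, 204]]
```

View pics/scene5.png

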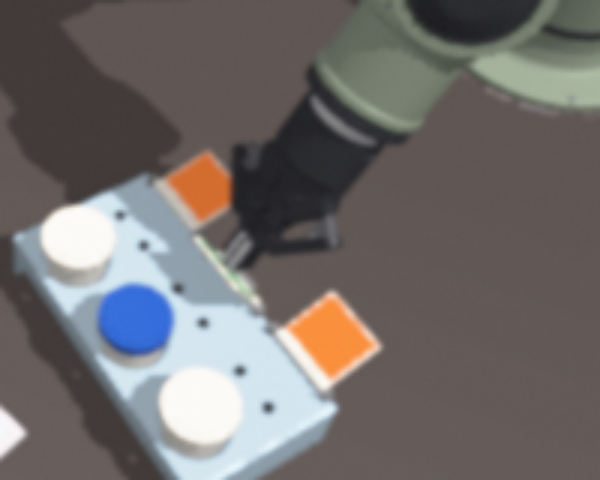

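View pics/wrist5.png

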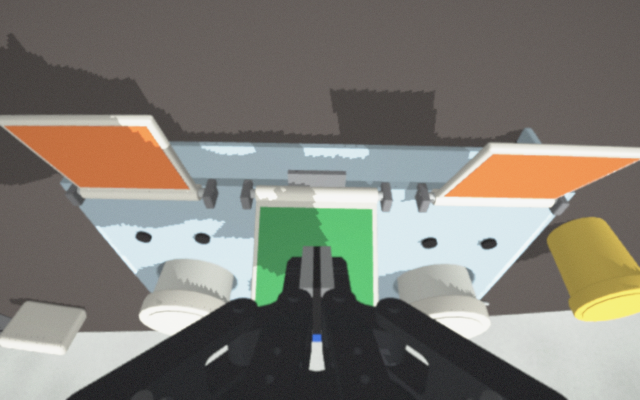

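```bash
python3 -m handwheel '[[-0.15,0,0.21,0,0,0],[-0.15,0,0.21,0,0,0],[-0.15,0,0.21,0,0,0],[-0.15,0,0.21,0,0,0],[-0.16,0,0.2,0,0,0],[-0.16,0,0.2,0,0,0],[0,0,0,0,0,0]]'
python3 -c "
from h import *
from workcell import bot
go(bot,[-.028,0,.0745],60)
import cv2
for n in('wrist','scene'):
  f=bot.grab_frame(n);p=f['pixels'];cv2.imwrite(f'pics/{n}6.png',p if n=='wrist' else cv2.resize(p[140:300,300:500],None,fx=3,fy=3))"; python3 tagfit.py | grep -v scene
python3 tagfit.py | grep scene | tail -3
```

```text
clock: 9.43
position: [0.6271, 0.0198, 0.0836]
tool_rot: [-3.122, 0.518, 2.983]
force: [-0.6, -1.4, 0.2]
grip_width: 0.0002
rack tip mm [-28.2   0.2  83.6] alpha 60.3 shift units [0.173 0.    0.321] turn deg [-0.6 -0.3  0.9] force [-0.63 -1.37  0.19] t 9.425 w 0.0001509377236179422
tcp px [[317.0, 264.0]]
cam rack [-0.169  0.03   0.165]
30 [[450, 96], [191, 92], [397, 162], [241, 160]]
45 [[452, 159], [187, 154], [397, 165], [240, 162]]
60 [[447, 222], [189, 217], [397, 169], [240, 166]]
75 [[436, 273], [198, 269], [397, 172], [240, 169]]
90 [[423, 306], [210, 302], [397, 175], [240, 173]]
105 [[411, 320], [222, 316], [396, 178], [241, 176]]
120 [[399, 320], [233, 317], [396, 181], [241, 178]]
135 [[390, 310], [242, 307], [395, 182], [242, 180]]
150 [[383, 294], [250, 291], [394, 183], [243, 180]]
165 [[378, 273], [255, 271], [394, 183], [244, 180]]
180 [[375, 250], [260, 248], [393, 182], [244, 179]]
scene crop3 150 [[212, 314], [170, 260]]
scene crop3 165 [[204, 325], [163, 271]]
scene crop3 180 [[200, 335], [159, 281]]
```

View pics/scene6.png

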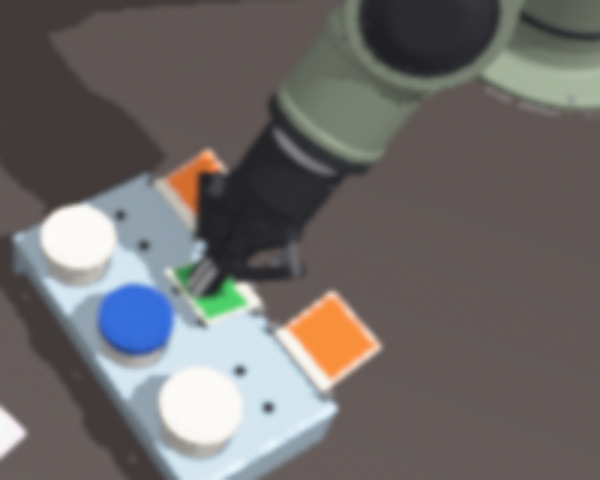

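View pics/wrist6.png

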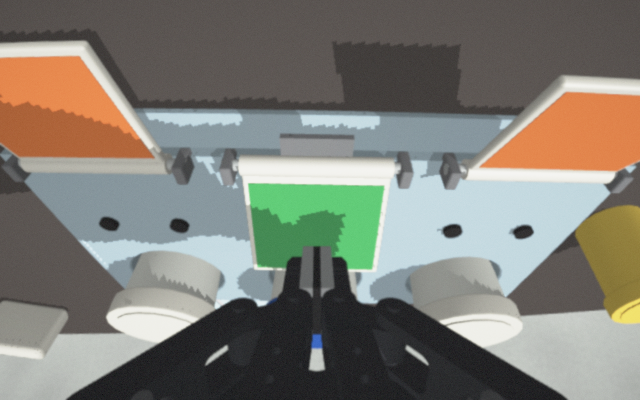

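```bash
python3 -m handwheel '[[0.04,0,0.08,0,0,0],[0.04,0,0.08,0,0,0],[0.04,0,0.08,0,0,0],[0.04,0,0.08,0,0,0],[0,0,0,0,0,0]]'
python3 -m handwheel '[[0.01,0,0.03,0,0,0],[0,0,0,0,0,0]]'
python3 -c "
from h import *
from workcell import bot
go(bot,[-.028,0,.0725],60)
import cv2
for n in('wrist',):
  f=bot.grab_frame(n);p=f['pixels'];cv2.imwrite(f'pics/{n}7.png',p)"; python3 tagfit.py | grep -v scene|tail -3
```

```text
clock: 10.35
position: [0.627, 0.0196, 0.0746]
tool_rot: [-3.122, 0.517, 2.983]
force: [0.1, -0.3, -0.4]
grip_width: -0.0001
clock: 10.6
position: [0.6273, 0.0197, 0.0741]
tool_rot: [-3.122, 0.518, 2.984]
force: [-0.0, -0.1, 0.1]
grip_width: 0.0001
rack tip mm [-28.    0.1  74.1] alpha 60.3 shift units [ 0.032 -0.001  0.053] turn deg [-0.6 -0.3  0.9] force [-0.04 -0.11  0.09] t 10.6 w 6.267209579788937e-05
150 [[386, 313], [247, 310], [398, 199], [239, 196]]
165 [[381, 290], [253, 287], [398, 199], [240, 196]]
180 [[377, 265], [258, 263], [397, 198], [241, 195]]
```

View pics/wrist7.png

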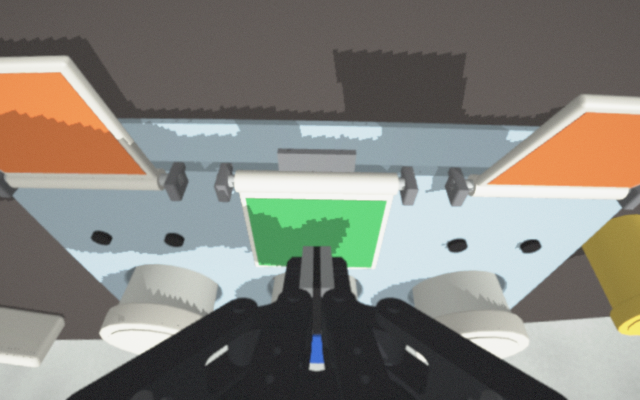

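```bash
python3 -m handwheel '[[0.01,0,0.025,0,0,0],[0.01,0,0.02,0,0,0],[0,0,0,0,0,0]]'
python3 -m handwheel '[[0.01,0,0.02,0,0,0],[0,0,0,0,0,0]]'
python3 -m handwheel '[[0.01,0,0.02,0,0,0],[0,0,0,0,0,0]]'
```

```text
clock: 11.12
position: [0.6275, 0.0197, 0.0728]
tool_rot: [-3.122, 0.518, 2.983]
force: [-1.2, -0.3, 0.4]
grip_width: -0.0001
clock: 11.38
position: [0.6275, 0.0196, 0.0723]
tool_rot: [-3.122, 0.518, 2.983]
force: [0.3, -0.6, 0.4]
grip_width: -0.0001
clock: 11.62
position: [0.6275, 0.0196, 0.0717]
tool_rot: [-3.122, 0.518, 2.983]
force: [0.5, 0.7, 0.5]
grip_width: -0.0003
```

```bash
python3 -m handwheel '[[0.01,0,0.02,0,0,0],[0,0,0,0,0,0]]'|egrep 'pos|forc'
python3 -m handwheel '[[0.01,0,0.02,0,0,0],[0,0,0,0,0,0]]'|egrep 'pos|forc'
python3 -c "
from h import *
from workcell import bot
import cv2
f=bot.grab_frame('wrist');cv2.imwrite('pics/wrist8.png',cv2.resize(f['pixels'][150:310,220:420],None,fx=3,fy=3))"; python3 tagfit.py | grep -v scene|tail -3
```

```text
position: [0.6275, 0.0196, 0.0711]
force: [0.6, 0.4, 0.8]
position: [0.6276, 0.0196, 0.0708]
force: [-2.7, 0.4, 5.3]
150 [[387, 320], [245, 317], [400, 205], [237, 202]]
165 [[382, 296], [252, 293], [399, 205], [238, 202]]
180 [[378, 270], [257, 268], [398, 203], [239, 201]]
```

View pics/wrist8.png

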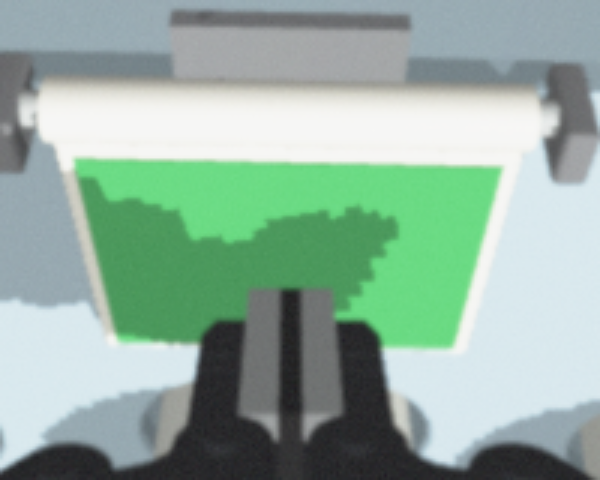

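Contact force rose to about 5 N at the stop. I'm backing off along the finger axis.

```bash
python3 -m handwheel '[[0,0,-0.2,0,0,0],[0,0,-0.5,0,0,0],[0,0,-0.8,0,0,0],[0,0,-0.8,0,0,0],[0,0,-0.8,0,0,0],[0,0,-0.8,0,0,0],[0,0,-0.8,0,0,0],[0,0,0,0,0,0]]'
python3 -c "
from h import *
from workcell import bot
import cv2,pickle
F=pickle.load(open('f0.pkl','rb'))
f=bot.grab_frame('wrist');cv2.imwrite('pics/wrist9.png',f['pixels'])
s=bot.grab_frame('scene');cv2.imwrite('pics/scene9.png',np.hstack([cv2.resize(q['pixels'][170:320,295:430],None,fx=2.9,fy=2.9) for q in(F['scene'],s)]))
"; python3 tagfit.py
```

```text
clock: 13.28
position: [0.5705, 0.0313, 0.174]
tool_rot: [-3.124, 0.52, 2.983]
force: [0.7, -0.3, 0.4]
grip_width: -0.0001
tcp px [[317.0, 263.0]]
cam rack [-0.225  0.041  0.254]
30 [[376, 99], [261, 97], [362, 136], [273, 135]]
45 [[376, 127], [260, 125], [362, 138], [273, 136]]
60 [[375, 155], [260, 153], [362, 140], [273, 138]]
75 [[372, 181], [261, 179], [362, 142], [273, 140]]
90 [[369, 202], [264, 200], [362, 144], [273, 142]]
105 [[366, 216], [267, 214], [362, 145], [273, 144]]
120 [[363, 223], [270, 221], [362, 147], [274, 145]]
135 [[360, 223], [273, 221], [362, 148], [274, 146]]
150 [[357, 218], [276, 217], [361, 149], [274, 147]]
165 [[355, 209], [278, 208], [361, 149], [274, 147]]
180 [[354, 197], [280, 196], [361, 148], [275, 147]]
scene crop3 30 [[307, 262], [263, 212]]
scene crop3 45 [[301, 259], [257, 208]]
scene crop3 60 [[292, 259], [248, 208]]
scene crop3 75 [[280, 263], [236, 210]]
scene crop3 90 [[266, 269], [222, 216]]
scene crop3 105 [[251, 278], [207, 225]]
scene crop3 120 [[236, 289], [193, 235]]
scene crop3 135 [[223, 302], [180, 247]]
scene crop3 150 [[212, 314], [170, 260]]
scene crop3 165 [[204, 325], [163, 271]]
scene crop3 180 [[200, 335], [159, 281]]
```

View pics/wrist9.png

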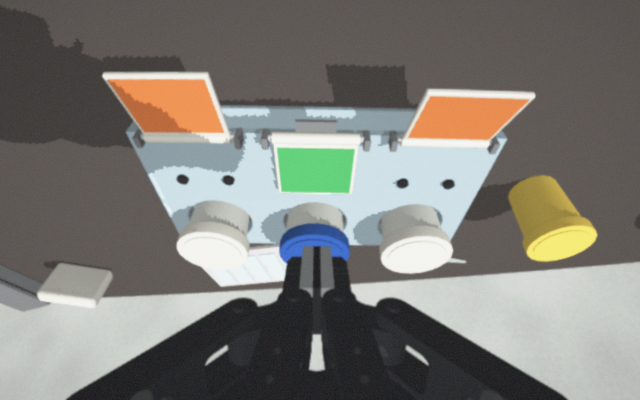

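View pics/scene9.png

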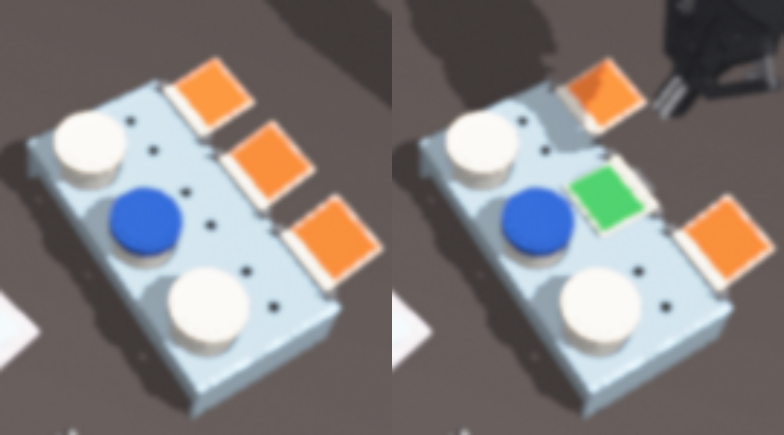

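Before and after, side by side: the middle tag is green up. In the wrist picture its free edge is at about row 193, and the model puts it at 196–197 when flat. The outer tags and the three cups match their start pixels, and the hand is clear.

```bash
python3 -m handwheel '[[0,0,0,0,0,0],[0,0,0,0,0,0]]'; python3 -c "
from workcell import bot
print(bot.job_done(),bot.observe()['clock'])"
```

```text
clock: 13.72
position: [0.5704, 0.0309, 0.1723]
tool_rot: [-3.122, 0.517, 2.984]
force: [0.5, 0.5, -0.3]
grip_width: 0.0003
the job is handed in; nothing more can be done
the job is handed in; nothing more can be done
```

I turned over the middle tag, the one in front of the blue-lidded cup, and handed the job in; no verdict is reported. With the fingers shut and tilted about 30° from vertical, I pushed the tag up from below, over its hinge and down. I then pressed lightly until the wrist force rose to about 6 N, at roughly 13.7 s of the 40 s allowed.

**Last checks:**
- **Tag:** it lies green up. Its free edge is within about 4 px of where the model puts it when flat.
- **Other tags and cups:** the two outer tags and all three cups match their starting pixels.
- **Hand:** it stopped about 10 cm from the tag, with only sensor noise on the force reading.
- **Bottle:** I did not check its position at the end. The arm never came near it.

**What went differently:** the arm could not reach the 45° tilt I first planned, so I used 60° below horizontal. The stop came about 2 mm lower than I had calculated, so I pressed down in half-millimetre steps until the force rose.

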